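# Clamp a flip-key fob in the pin jig

### The job

So that I can drill the roll pin out of this flip-key fob, set the jig's end stop by turning the black pointer knob clockwise until its white pointer stands at the one long line of the scale, and leave it there. Then pump the clamp's trigger against its upright handle, stroke after stroke, until the jaw has pushed the fob up against the stop, and finish still holding the trigger squeezed so that the fob stays gripped, firmly but gently: the hollow shell cracks under a hard squeeze. Work by knob and trigger alone, without touching jaw, stop or fob, and leave the other things on the bench where they are.

Things in the scene. Friction and masses are not known exactly. Their poses are not given: they have to be found in the camera images.
- jig: the pin jig, an aluminium bed 370 mm long (y), 90 mm wide (x), 22 mm high, fixed to the bench. Origin on the bench under the middle of the bed, z up; 'jig frame' below means this frame. From +y to -y: trigger clamp with upright handle, channel between two low rails with the fob in it, stop, grey housing (96 x 104 mm, top plate at z = 50 mm) with pointer knob
- bush_top (a point): top of the steel drill bush over the fob, 86 mm above the bench; its arm (z = 70 to 80 mm) comes from a post 90 mm tall at x = 62 mm, y = -6 mm in the jig frame
- knob_grip (a point): on the axis of the black pointer knob (jig frame x = 0, y = -126 mm), 74 mm above the bench. Round skirt 54 mm across, z = 50 to 56 mm; on it a bar grip 46 mm long, 14 mm thick, z = 56 to 86 mm, white pointer line at one end. The point's x axis points along the bar to the pointer end
- dial (a joint): angle of the pointer knob, rad, 0 to 2.7, growing clockwise seen from above. In the jig frame the pointer stands at the angle 2.4 - dial from +x towards +y. At the long line dial = 1.50; short lines every 0.2 rad. It starts before the line, at 0.1 to 0.9. Friction 0.15 N m; it stays where left. Each rad draws the stop 2 mm towards -y of the jig
- long_line (a point): middle of the one long line of the scale, 38 mm from the knob's axis, on the top plate
- trigger: the black trigger, between handle and fob, 24 mm wide. Origin on its pin, jig frame x = 0, y = 125 mm, z = 76 mm, between steel cheeks (33 mm over all, y = 101 to 171 mm, up to z = 90 mm). A full squeeze turns it 0.36 rad about the pin and drives the jaw some 6 (at most 10) mm by a pawl and teeth; let go fully, a spring brings it back for a new bite and the jaw stays
- trigger_grip (a point): middle of the trigger's finger swell (a round 14 mm thick), 50 mm above its pin, at z = 125 mm: squeeze here, from its -y side towards +y. Jig frame y = 116 mm let go (outer face 54 mm from the handle's back), 134 mm at full stroke (36 mm). Moving the jaw takes 6 N here. With the fob on the stop it stops part way; the fob is then pressed with about 2 x squeeze - 5 N (20 N give 35 N), only while the squeeze lasts
- handle_grip (a point): middle of the upright black handle (jig frame x = 0, y = 154 mm) at z = 126 mm. It is 18 mm thick along y, 30 mm wide, top at z = 155 mm, and does not give: fingers that close together should be centred for the squeezed span, so that the trigger's finger can travel
- jaw: the clamp's sliding jaw, a steel plate with a rubber pad, 36 mm wide, on a toothed bar; moves towards -y of the jig, up to 40 mm. Origin at the middle of the pad's face, y = 64 to 70 mm in the jig frame at the start. Not to be touched
- stop: the end stop, a steel block with a black face, 36 mm wide. Origin at the middle of its face, at y = -28 mm in the jig frame when the dial is at the long line. Not to be touched
- fob: the flip-key fob, a hollow black plastic shell with three buttons, 36 x 72 x 16 mm, about 50 g, lying loose in the channel, long side along y of the jig, clear of jaw and stop. Origin under its middle. After some 20 to 26 mm of jaw travel in all it is held. Its shell cracks at 80 N of jaw force. Not to be touched
- hex_driver: the chrome hex driver lying on the bench, 185 mm long, black grip 26 mm thick; a bystander. Origin on the bench under the front end of its grip
- lever_handle: the grey cast lever door handle standing on its square rose, lever 120 mm long at about 45 mm height; a bystander. Origin under the rose
- porcelain_knob: the white porcelain door knob standing on its brass rose, 57 mm across, 67 mm tall; a bystander. Origin under the rose
- padlock: the brass padlock lying flat, body 48 x 42 x 22 mm; a bystander. Origin under its body
- lock_cylinder: the brass door-lock cylinder, 64 mm long, 29 mm tall; a bystander. Origin under its middle

How it is judged:
By the outcome, as a careful person would: the job done as asked, in the order asked, and still so for the second after the job is handed in, while the arm keeps its last pose, push and grip.
It also fails if it takes over 67 s, if anything falls off the work surface, if the arm or the gripper's body presses on something with over 40 N, if the wrist force passes 120 N, or if a joint passes its speed limit or range.

### The arm

A 7-joint arm with a two-finger parallel gripper is mounted at the origin on the work surface. World frame = base frame: x ahead of the robot, y to its left, z up, the work surface at z = 0. Lengths are in m, angles in rad, forces in N, time in s.
With the tool pointing down it reaches from about 0.4 to 0.85 m from the base axis. Payload 6.9 kg.
Tool frame: the origin (TCP) lies midway between the tips of the shut fingers; the grasp point (between the pads) lies behind it (ctrl.pinch_z is the z of the grasp point in the tool frame, in m); z points along the fingers, y is the direction in which the jaws open and shut (so a half turn about z gives the same grasp; the last joint's range is limited). The gripper opens to 85 mm and grips with 20 to 120 N. Pads are 22 mm wide; open, the fingers measure 114 mm over their backs; the gripper's body (76 mm by 85 mm) begins 54 mm behind the grasp point. The pads swing forward as they close: fully open they stand 13 mm farther back than shut.
Start: joints at [1.419, 0.507, -0.238, 1.5, 0.126, 1.149, -0.155], TCP at [0.159, -0.605, 0.231] pointing down, gripper open.
Joint ranges: [-3.08, 3.08], [-0.24, 2.05], [-1.43, 1.35], [0, 2.5], [-1.52, 4.66], [0.17, 1.96], [-2.89, 2.89]. Speed limits (rad/s): [2.39, 2.39, 3.14, 3.14, 3.14, 3.14, 3.14].

### API

Orientations are given as a unit quaternion [w, x, y, z].
In Python, from station import ctrl, get_state, vision, ticket, models gives the robot as it stands. Calls block until the motion is done:
- ctrl.movep(position, orientation): joint-space move of the TCP to a pose.
- ctrl.movel(position, frame=None, max_speed=0.15): straight line of the TCP; frame=None keeps the orientation; max_speed is the mean speed in m/s.
- ctrl.set_joints(angles): joint-space move.
- ctrl.ungrasp() and ctrl.close_gripper(force=None): open the fingers fully, or close them until they stop; force is the grip in N (None keeps the last).
- ctrl.pause(seconds).
- ctrl.ik(position, orientation): joint angles nearest the present ones, or None.
- get_state(): the state.
- vision.grab_frame(name): name is "scene" or "top" or "wrist"; returns (picture, depth): 420x560x3 uint8, blue, green, red; 420x560 float32, m along the optical axis (not along the pixel's ray), 0 where there is no reading.
- vision.camera_info(name): a dict with "mtx" (3x3 intrinsics, pixels), "R" (3x3) and "t" (3): a world point X has camera coordinates R X + t; the wrist camera has in their place "hand_eye" (4x4, takes a point from camera to tool coordinates, whose origin is the TCP and whose axes are the flange's). Camera axes: x right, y down, z forward; pixel columns grow to the right and rows downward; lengths in m; the calibration is good to about 2 mm. A picture is of the moment at which its call begins: read the wrist's pose just before it. camera_info takes no time and is no camera call.
A pose or a line that the arm cannot do raises ctrl.Unreachable and nothing moves.
- ticket.close_job(): hands the job in, once; it reports no verdict.
Trained networks look in the newest picture that a camera, given by its name, has taken for a name from the list of things; names that differ only in an ending like _2 or _b are one class to them, and where a whole thing is asked for, a point or a joint stands for the part that bears it (a point fixed in the world has none). Each returns a list of dicts, best first, with "p" (0 to 1); they miss things now and then, are a little off and sometimes report something else, mostly with a low value. They report only what shows in the picture. A call takes as long as a camera call.
- models.recognise(camera, target): "point" ([column, row] in pixels, amid what is visible of it).
- models.masks_of(camera, target): "mask" (420x560 bool, what is visible of it) and "point" ([column, row] in pixels, amid what is visible of it).
The state is a dict: "time": time; "qpos": joint angles; "qd": joint speeds; "tau": joint torques, N m; "tcp_pos": TCP position; "eef_rot": TCP orientation; "contact_force": force on the tool from outside, world axes, zero at the start; "wrist_torque": the same for the moment, N m; "width": finger opening in m.
Only numpy, scipy, OpenCV 4.12 (cv2) and the standard library are available. Lean on these libraries where they do the work, as an engineer would, in place of code of your own. Each camera call takes 0.05 s, during which the arm holds its last target. There are 200 camera calls.

## Working session

There is one attempt and no reset: what is moved stays moved. The work goes in short steps, each a Python script; the robot and the scene stay as the last script left them, time stands still between calls to the robot, and variables do not carry over. Pictures are saved under pics/ and viewed, about 8 in all and at most 12, crops included, and the job is handed in when it is done.

```bash
mkdir -p pics; ls
python3 - <<'E'
from station import ctrl, get_state, vision, models
import cv2, numpy as np
s=get_state(); print(s['time'],s['tcp_pos'],s['eef_rot'],s['width'],ctrl.pinch_z)
ims=[]
for n in ['top','scene']:
    im,d=vision.grab_frame(n); np.savez(f'pics/{n}0.npz',im=im,d=d)
    c=vision.camera_info(n); K,R,t=c['mtx'],np.array(c['R']),np.array(c['t'])
    print(n,'cam at',-R.T@t)
    for k in ['jig','knob_grip','trigger_grip','handle_grip','jaw','stop','fob','bush_top','hex_driver','lever_handle','porcelain_knob','padlock','lock_cylinder']:
        r=models.recognise(n,k)
        if r:
            u,v=r[0]['point']; z=d[int(v),int(u)]
            X=R.T@(np.linalg.inv(K)@np.array([u,v,1])*z-t)
            print(n,k,round(r[0]['p'],2),np.round([u,v]),np.round(X,3))
        else: print(n,k,None)
    cv2.imwrite(f'pics/{n}0.png',cv2.resize(im,(800,600)))
E
```

```text
pics
0.0 [ 0.15853174 -0.60402839  0.23040463] [-9.02017056e-04  9.91765401e-01  1.28064662e-01 -1.37487311e-04] 0.08561710718252363 -0.0187
top cam at [ 0.29294662 -0.0095516   1.2326525 ]
top jig 0.86 [296. 226.] [ 0.519 -0.04   0.046]
top knob_grip 0.6 [327. 234.] [ 0.495 -0.131  0.086]
top trigger_grip 0.53 [246. 214.] [0.529 0.105 0.137]
top handle_grip 0.83 [297. 224.] [ 0.526 -0.044  0.048]
top jaw 0.7 [261. 214.] [0.554 0.068 0.027]
top stop 0.43 [300. 231.] [ 0.505 -0.055  0.052]
top fob 0.73 [281. 222.] [0.53  0.004 0.04 ]
top bush_top 0.73 [292. 227.] [ 0.52  -0.03   0.035]
top hex_driver 0.75 [283. 264.] [ 0.403 -0.007  0.024]
top lever_handle 0.84 [156. 216.] [0.523 0.384 0.058]
top porcelain_knob 0.79 [415. 214.] [ 0.575 -0.396  0.067]
top padlock 0.79 [260. 184.] [0.657 0.079 0.018]
top lock_cylinder 0.64 [417. 213.] [ 0.577 -0.403  0.067]
scene cam at [0.91256795 0.68437442 0.86969513]
scene jig 0.95 [284. 235.] [0.548 0.023 0.025]
scene knob_grip 0.47 [302. 225.] [0.549 0.103 0.135]
scene trigger_grip 0.55 [300. 227.] [0.552 0.103 0.131]
scene handle_grip None
scene jaw 0.71 [313. 273.] [0.55  0.161 0.036]
scene stop None
scene fob 0.73 [283. 225.] [0.541 0.004 0.038]
scene bush_top 0.81 [280. 235.] [0.556 0.02  0.025]
scene hex_driver 0.7 [326. 208.] [ 0.409 -0.008  0.024]
scene lever_handle 0.78 [376. 364.] [0.56  0.403 0.048]
scene porcelain_knob 0.67 [201. 140.] [ 0.597 -0.385  0.054]
scene padlock 0.82 [245. 273.] [0.678 0.081 0.021]
scene lock_cylinder 0.65 [308. 184.] [ 0.405 -0.106  0.027]
```

Run:
```python
import cv2, numpy as np
a=np.load('pics/top0.npz')['im'];b=np.load('pics/scene0.npz')['im']
c1=cv2.resize(a[150:300,200:400],(800,600),interpolation=cv2.INTER_CUBIC)
cv2.imwrite('pics/a.png',c1)
cv2.imwrite('pics/b.png',cv2.resize(b[110:350,180:500],(800,600),interpolation=cv2.INTER_CUBIC))
```

```text
(no output)
```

View pics/a.png

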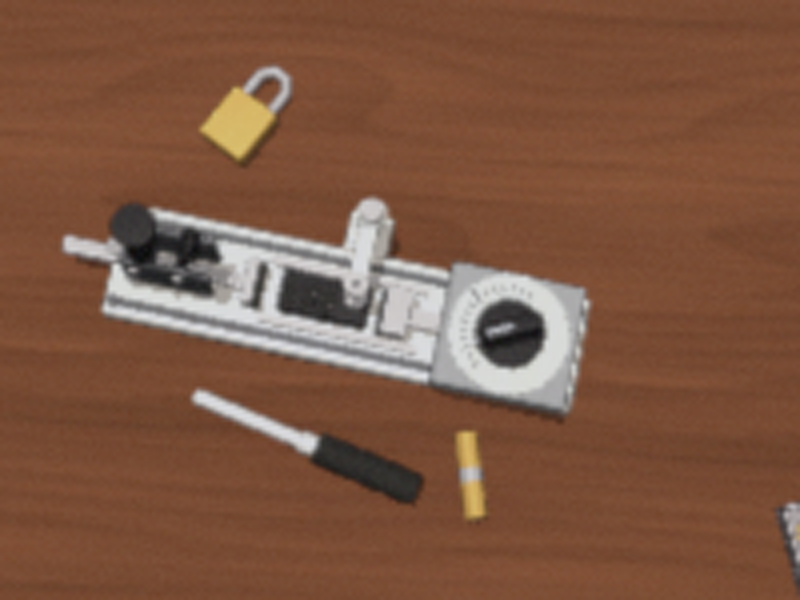

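View pics/b.png

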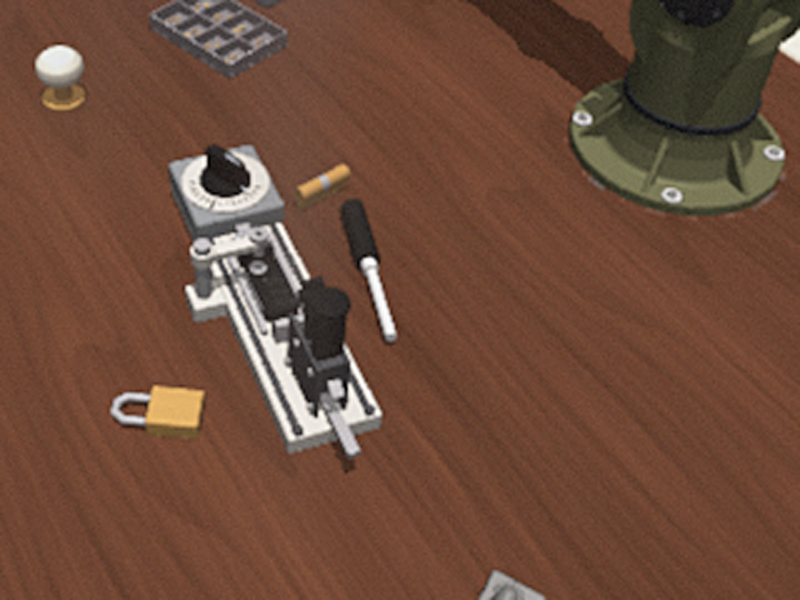

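The jig lies with its +y to the left of the top view, turned about -0.2 rad. The knob is at about (512,332) with its pointer end to the left, and the long line is at about (475,295). I'll fit the jig pose from depth in both views.

```bash
cat > h.py <<'E'
import numpy as np, cv2
from scipy.spatial.transform import Rotation as Ro
from station import ctrl, get_state, vision, ticket, models
def cloud(d,K,R,t):
    v,u=np.indices(d.shape); P=np.stack([u*d,v*d,d],-1)@np.linalg.inv(np.array(K)).T
    X=(P-np.array(t))@np.array(R); X[d==0]=np.nan; return X
def quat(phi):  # tool down, tool x at world angle phi
    q=(Ro.from_euler('z',phi)*Ro.from_euler('x',np.pi)).as_quat(); return np.r_[q[3],q[:3]]
def J(p,o,th): # jig xy -> world
    c,s=np.cos(th),np.sin(th); return np.array(o)+np.array([[c,-s],[s,c]])@np.array(p)
E
python3 - <<'E'
from h import *
for n in ['top','scene']:
    f=np.load(f'pics/{n}0.npz'); c=vision.camera_info(n); X=cloud(f['d'],c['mtx'],c['R'],c['t'])
    near=(abs(X[...,0]-.52)<.13)&(abs(X[...,1]+.03)<.28)
    for lo,hi,nm in [(.045,.055,'plate'),(.08,.092,'knob'),(.148,.16,'handle'),(.018,.027,'bed')]:
        m=near&(X[...,2]>lo)&(X[...,2]<hi)
        if nm=='knob': m&=(X[...,1]<-.1)
        if nm=='plate': m&=(X[...,1]<-.07)
        P=X[m]; 
        if len(P)<5: print(n,nm,len(P)); continue
        r=cv2.minAreaRect((P[:,:2]*1000).astype(np.float32))
        print(n,nm,len(P),'med z',np.median(P[:,2]).round(4),'mean',P[:,:2].mean(0).round(4),'rect',np.round(r[0],1),np.round(r[1],1),round(r[2],1))
    print(n,'bench z',np.nanmedian(X[...,2][near&(X[...,2]<.01)]))
# IK feasibility
o=np.array([.525,-.02]);th=-.2
k=J([0,-.126],o,th)
for ph in np.arange(-3.2,3.2,.4):
    q=ctrl.ik([*k,.06],quat(ph)); q2=ctrl.ik([*J([0,.145],o,th),.11],quat(ph)); print(round(ph,2),None if q is None else np.round(q,2),None if q2 is None else np.round(q2,2))
h=vision.camera_info('wrist'); print(np.round(h['hand_eye'],3),h['mtx'])
E
```

```text
top plate 782 med z 0.0506 mean [ 0.501  -0.1335] rect [ 503.  -134.2] [103.3  95.9] 80.8
top knob 72 med z 0.087 mean [ 0.5023 -0.1336] rect [ 502.5 -133.7] [13.3 43.9] 17.6
top handle 101 med z 0.1563 mean [0.5454 0.1417] rect [546.  141.8] [29.7 31.2] 0.4
top bed 1510 med z 0.0233 mean [0.5109 0.0276] rect [504.1  -9.5] [364.2 202.4] 66.6
top bench z 0.0015444940981322358
scene plate 727 med z 0.0503 mean [ 0.511  -0.1259] rect [ 506.1 -136.9] [108.9  96.1] 81.5
scene knob 84 med z 0.0862 mean [ 0.5068 -0.1341] rect [ 506.4 -137. ] [16.7 48.4] 15.3
scene handle 163 med z 0.1561 mean [0.5495 0.1412] rect [548.1 140.1] [32.9 30.1] 22.9
scene bed 1802 med z 0.0233 mean [0.5313 0.0492] rect [516.1  16. ] [334.6 195. ] 65.3
scene bench z 0.001494973116312802
-3.2 [ 0.78  0.69 -0.86  1.98  0.73  0.81  1.01] [ 0.31  0.7  -0.95  1.81  0.67  0.99  0.6 ]
-2.8 [ 0.94  0.86 -1.23  1.98  0.96  1.05  1.16] [ 0.42  0.83 -1.23  1.81  0.86  1.16  0.82]
-2.4 [ 0.94  0.86 -1.23  1.98  0.96  1.05  1.56] [ 0.42  0.83 -1.23  1.81  0.86  1.16  1.22]
-2.0 [ 0.94  0.86 -1.23  1.98  0.96  1.05  1.96] [ 0.4
[... 699 characters left out ...]
 0.6  -0.56  1.98  0.49  0.69 -0.64] [ 0.27  0.67 -0.86  1.81  0.61  0.96 -1.23]
1.6 [ 0.65  0.62 -0.64  1.98  0.56  0.72 -0.3 ] [ 0.28  0.67 -0.88  1.81  0.62  0.96 -0.84]
2.0 [ 0.69  0.64 -0.72  1.98  0.62  0.75  0.04] [ 0.29  0.68 -0.91  1.81  0.64  0.97 -0.46]
2.4 [ 0.74  0.66 -0.79  1.98  0.68  0.78  0.38] [ 0.3   0.69 -0.92  1.81  0.65  0.98 -0.07]
2.8 [ 0.77  0.68 -0.85  1.98  0.71  0.81  0.74] [ 0.31  0.69 -0.94  1.81  0.66  0.99  0.32]
[[ 0.    -0.956 -0.292  0.074]
 [ 1.     0.     0.001  0.001]
 [-0.001 -0.292  0.956 -0.143]
 [ 0.     0.     0.     1.   ]] [[330.82154414   0.         277.75015983]
 [  0.         330.82154414 205.16937491]
 [  0.           0.           1.        ]]
```

Run:
```python
from h import *
t0=get_state()['time']
ctrl.movep([.504,-.134,.185],quat(1.86))
s=get_state(); im,d=vision.grab_frame('wrist'); print(t0,s['time'],s['tcp_pos'],s['eef_rot'],s['width'])
np.savez('pics/w1.npz',im=im,d=d,p=s['tcp_pos'],q=s['eef_rot'])
cv2.imwrite('pics/w1.png',cv2.resize(im,(800,600)))
```

```text
1.4 3.5 [ 0.5038171  -0.13548692  0.18487408] [ 3.37441928e-05  5.98961682e-01  8.00777630e-01 -2.99821782e-04] 0.08548326254402121
```

View pics/w1.png

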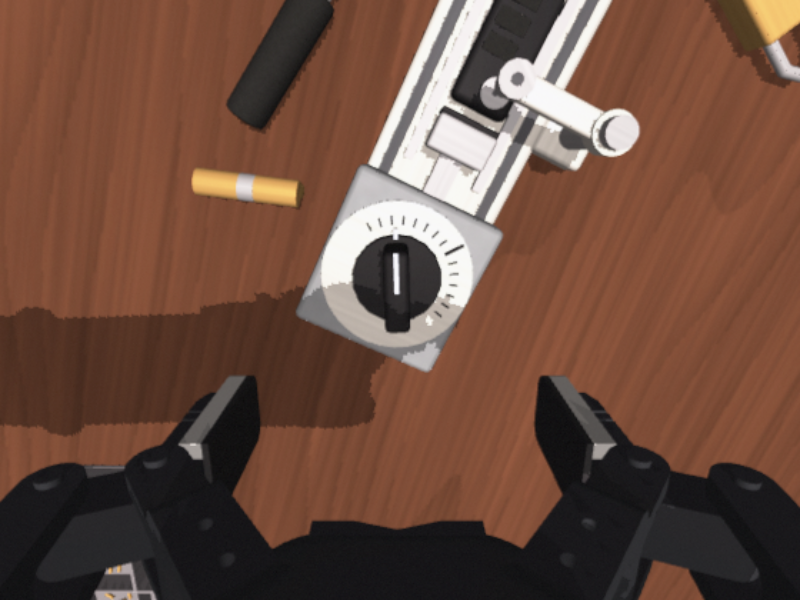

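The pointer end of the bar is at (397,255) and the long line at about (455,248), with the knob clear all round. Next I'll refine the knob axis, the bar angle and the long line from this picture.

```bash
cat >> h.py <<'E'
def wcam(p,q):
    c=vision.camera_info('wrist'); T=np.eye(4); T[:3,:3]=Ro.from_quat([*q[1:],q[0]]).as_matrix(); T[:3,3]=p
    M=np.linalg.inv(T@np.array(c['hand_eye'])); return np.array(c['mtx']),M[:3,:3],M[:3,3]
def pix(u,v,z,K,R,t):
    r=R.T@np.linalg.solve(K,[u,v,1.]); o=-R.T@t; return o+r*(z-o[2])/r[2]
def proj(X,K,R,t):
    c=K@(R@np.array(X)+t); return c[:2]/c[2]
E
python3 - <<'E'
from h import *
f=np.load('pics/w1.npz'); K,R,t=wcam(f['p'],f['q']); X=cloud(f['d'],K,R,t); im=f['im']
def rect(m,nm):
    P=X[m]; r=cv2.minAreaRect((P[:,:2]*1000).astype(np.float32)); print(nm,len(P),np.median(P[:,2]).round(4),np.round(r[0],1),np.round(r[1],1),round(r[2],2))
    return r
nk=np.hypot(X[...,0]-.504,X[...,1]+.134)
rk=rect((nk<.03)&(abs(X[...,2]-.0865)<.004),'bar')
rect((nk<.035)&(abs(X[...,2]-.0565)<.003),'skirt')
mp=((nk<.08)&(abs(X[...,2]-.0505)<.004)); rp=rect(mp,'plate')
P=X[(nk<.03)&(abs(X[...,2]-.0865)<.004)][:,:2]; w=np.linalg.eigh(np.cov(P.T))[1][:,1]; print('bar pca deg',np.degrees(np.arctan2(w[1],w[0]))%180)
g=cv2.cvtColor(im,cv2.COLOR_BGR2GRAY)
# long line: dark pixels on ring 33-43mm radius, by angle
a=np.array([rk[0][0],rk[0][1]])/1000
# polar map about axis at z=.05
ang=np.radians(np.arange(-40,190,.5)); rad=np.arange(.029,.047,.0005)
pm=np.array([[g[tuple(np.round(proj([a[0]+r*np.cos(x),a[1]+r*np.sin(x),.05],K,R,t)[::-1]).astype(int))] for x in ang] for r in rad])
dk=(255-pm.astype(float)).sum(0)
from scipy.signal import find_peaks
pk,_=find_peaks(dk,prominence=60); print([(round(np.degrees(ang[i]),1),int(dk[i])) for i in pk])
z=cv2.resize(im[130:270,190:370],(800,622),interpolation=cv2.INTER_CUBIC)[:600]
pp=cv2.resize(pm,(800,200),interpolation=cv2.INTER_NEAREST); cv2.imwrite('pics/w1c.png',np.vstack([z[:400],cv2.cvtColor(pp,cv2.COLOR_GRAY2BGR)]))
E
```

```text
bar 1016 0.0862 [ 503.  -136.2] [13.9 45.2] 16.83
skirt 2016 0.0564 [ 503.2 -136.3] [52.8 53.1] 71.59
plate 9216 0.0498 [ 505.4 -121.2] [133.8  94.9] 81.17
bar pca deg 108.04709098059867
[(np.float64(-38.0), 2116), (np.float64(-26.5), 3840), (np.float64(-15.0), 3750), (np.float64(-4.0), 1661), (np.float64(8.0), 1512), (np.float64(19.0), 1408), (np.float64(30.5), 1516), (np.float64(42.0), 4889), (np.float64(53.5), 1600), (np.float64(65.0), 1606), (np.float64(76.5), 1595), (np.float64(88.0), 1650), (np.float64(99.5), 1738), (np.float64(106.0), 561), (np.float64(110.5), 1730), (np.float64(119.0), 465), (np.float64(123.0), 1588), (np.float64(131.5), 493), (np.float64(134.5), 1584), (np.float64(138.5), 436), (np.float64(142.0), 476), (np.float64(152.0), 411), (np.float64(156.0), 509), (np.float64(164.0), 522), (np.float64(167.0), 552), (np.float64(181.5), 519)]
```

View pics/w1c.png

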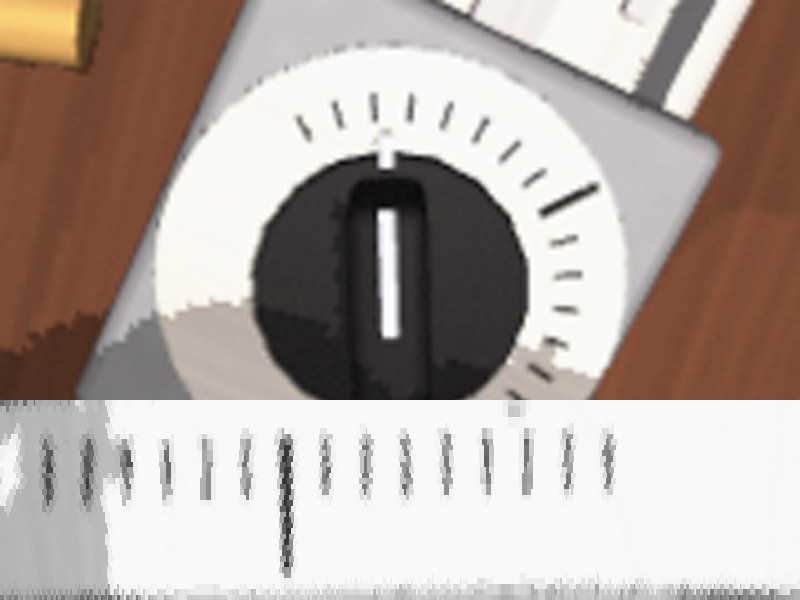

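```bash
cat >> h.py <<'E'
KN=np.array([.5031,-.1361]); TH=np.radians(-9.4); LL=np.radians(42.05)
def st(m=''):
    s=get_state(); e=Ro.from_quat([*s['eef_rot'][1:],s['eef_rot'][0]]).as_matrix()
    print(m,'t%.2f'%s['time'],'p',np.round(s['tcp_pos'],4),'yaw %.2f'%np.degrees(np.arctan2(e[1,0],e[0,0])),'F',np.round(s['contact_force'],1),'M',np.round(s['wrist_torque'],2),'w %.4f'%s['width']); return s
E
python3 - <<'E'
from h import *
a0=np.radians(107.7)
ctrl.movel([*KN,.10],quat(a0),max_speed=.2); st('above')
ctrl.movel([*KN,.059],quat(a0),max_speed=.1); st('down')
ctrl.close_gripper(60); st('closed')
for a in np.radians([97,75]):
    ctrl.movel([*KN,.059],quat(a)); st('rot')
E
```

```text
above t4.12 p [ 0.5035 -0.1361  0.1005] yaw 107.68 F [-0.1  0.1 -0. ] M [-0.   -0.01  0.  ] w 0.0851
down t4.68 p [ 0.5035 -0.136   0.0595] yaw 107.71 F [-0.  -0.4 -0.8] M [-0.02  0.02  0.02] w 0.0854
closed t5.33 p [ 0.5036 -0.136   0.0593] yaw 107.72 F [ 1.1 -0.3  4.1] M [-0.   -0.04  0.06] w 0.0128
rot t5.67 p [ 0.5035 -0.136   0.0593] yaw 97.18 F [0.3 1.2 5.4] M [ 0.12 -0.03 -0.12] w 0.0127
rot t6.20 p [ 0.5033 -0.136   0.0593] yaw 75.29 F [-0.5  0.5  8.3] M [ 0.14  0.13 -0.15] w 0.0131
```

Run:
```python
from h import *
for a in [55,42.0]:
    ctrl.movel([*KN,.059],quat(np.radians(a))); st('rot')
ctrl.pause(.2); st()
ctrl.ungrasp(); st('open')
ctrl.movel([*KN,.185],max_speed=.25); ctrl.pause(.2); s=st('up')
im,d=vision.grab_frame('wrist'); np.savez('pics/w2.npz',im=im,d=d,p=s['tcp_pos'],q=s['eef_rot'])
K,R,t=wcam(s['tcp_pos'],s['eef_rot']); X=cloud(d,K,R,t)
nk=np.hypot(X[...,0]-KN[0],X[...,1]-KN[1]); P=X[(nk<.03)&(abs(X[...,2]-.0865)<.004)][:,:2]
r=cv2.minAreaRect((P*1000).astype(np.float32)); print(r); w=np.linalg.eigh(np.cov(P.T))[1][:,1]; print('pca',np.degrees(np.arctan2(w[1],w[0]))%180)
# white pointer line on bar top
g=cv2.cvtColor(im,cv2.COLOR_BGR2GRAY); m=(nk<.03)&(abs(X[...,2]-.0865)<.004)&(g>150)
Q=X[m][:,:2]; w=np.linalg.eigh(np.cov(Q.T))[1][:,1]; print('white',len(Q),np.degrees(np.arctan2(w[1],w[0]))%180, Q.mean(0))
a=np.array(r[0])/1000
ang=np.radians(np.arange(20,75,.25)); rad=np.arange(.033,.045,.0005)
uv=np.array([[proj([a[0]+q*np.cos(x),a[1]+q*np.sin(x),.05],K,R,t) for x in ang] for q in rad]).astype(np.float32)
pm=cv2.remap(g,uv[...,0],uv[...,1],cv2.INTER_LINEAR); dk=(255.-pm).sum(0); i=dk.argmax(); j=slice(i-5,i+6); b=dk[j]-dk[j].min(); print('line',np.degrees((ang[j]*b).sum()/b.sum()))
c=proj([*KN,.07],K,R,t).astype(int); z=im[max(0,c[1]-70):c[1]+70,c[0]-93:c[0]+93]; cv2.imwrite('pics/w2c.png',cv2.resize(z,(800,600),interpolation=cv2.INTER_CUBIC))
```

```text
rot t6.70 p [ 0.5031 -0.1359  0.0593] yaw 55.29 F [0.2 1.3 9.4] M [ 0.14  0.16 -0.14] w 0.0131
rot t7.08 p [ 0.5031 -0.1358  0.0593] yaw 42.28 F [-1.3  0.2  8.3] M [ 0.28  0.25 -0.13] w 0.0131
 t7.28 p [ 0.5031 -0.1358  0.0593] yaw 42.30 F [-0.   0.5  8.9] M [ 0.32  0.25 -0.18] w 0.0131
open t7.97 p [ 0.5031 -0.1361  0.059 ] yaw 42.01 F [ 0.1 -0.4  0.1] M [-0.04  0.02  0.05] w 0.0849
up t8.82 p [ 0.5023 -0.136   0.1837] yaw 42.01 F [-0.7 -0.   0.7] M [-0.02  0.03  0.02] w 0.0851
((503.1981506347656, -136.12867736816406), (45.4871826171875, 13.684520721435547), 42.471378326416016)
pca 42.6832270732165
white 115 42.27045160122256 [ 0.51198607 -0.12859716]
line 42.219202370543094
```

View pics/w2c.png

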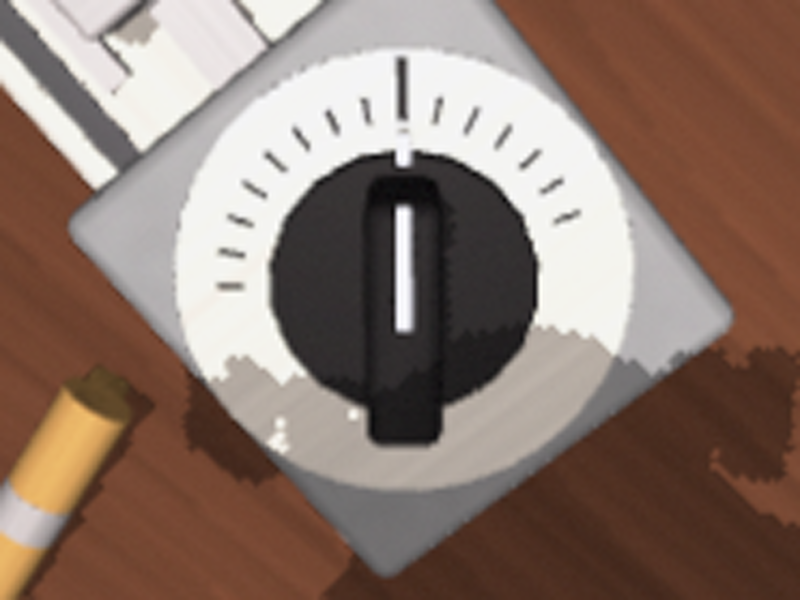

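The pointer line at (403,265) is collinear with the long line at (402,85), and the measured angles are 42.3° and 42.2°. The dial is set, so I'll move on to the clamp.

```bash
cat >> h.py <<'E'
TH=np.radians(-9.35); O=KN-J([0,-.126],[0,0],TH)
def jp(x,y,z): return np.array([*J([x,y],O,TH),z])
def jinv(X): c,s=np.cos(TH),np.sin(TH); D=X[...,:2]-O; return np.stack([c*D[...,0]+s*D[...,1],-s*D[...,0]+c*D[...,1],X[...,2]],-1)
QG=quat(TH+np.pi)
E
python3 - <<'E'
from h import *
ctrl.movep(jp(0,.135,.26),QG); ctrl.pause(.2); s=st()
im,d=vision.grab_frame('wrist'); np.savez('pics/w3.npz',im=im,d=d,p=s['tcp_pos'],q=s['eef_rot'])
K,R,t=wcam(s['tcp_pos'],s['eef_rot']); X=jinv(cloud(d,K,R,t))
near=(abs(X[...,0])<.03)&(X[...,1]>.09)&(X[...,1]<.19)
for lo,hi in [(.15,.16),(.12,.147),(.075,.095)]:
    P=X[near&(X[...,2]>lo)&(X[...,2]<hi)]; print(lo,len(P),P.min(0).round(4) if len(P) else 0,P.max(0).round(4) if len(P) else 0,P.mean(0).round(4) if len(P) else 0)
for k,z in [('trigger_grip',0),('jaw',0),('fob',0)]:
    r=models.masks_of('wrist',k)
    if r:
        P=X[r[0]['mask']]; print(k,r[0]['p'],r[0]['point'],np.nanpercentile(P,[2,98],axis=0).round(4))
cv2.imwrite('pics/w3.png',cv2.resize(im,(800,600)))
E
```

```text
t10.41 p [0.5456 0.1207 0.2597] yaw 170.55 F [ 0.2 -0.5  0.3] M [-0.03  0.01  0.  ] w 0.0857
0.15 1307 [-0.0187  0.1381  0.1508] [0.0139 0.1698 0.1575] [-0.0027  0.1534  0.1551]
0.12 570 [-0.017   0.1094  0.1201] [0.0104 0.1611 0.145 ] [-0.0059  0.1233  0.1338]
0.075 894 [-0.0205  0.1008  0.0751] [0.014  0.1698 0.095 ] [-0.0092  0.1339  0.0867]
trigger_grip 0.93 [256.6, 186.3] [[-0.0135  0.1073  0.0407]
 [ 0.0087  0.1313  0.1408]]
jaw 0.87 [238.3, 170.5] [[-0.0189  0.0661  0.0283]
 [ 0.0133  0.2197  0.0499]]
fob 0.76 [175.3, 172.4] [[-0.0177 -0.0157  0.0304]
 [ 0.0181  0.0517  0.0403]]
```

View pics/w3.png

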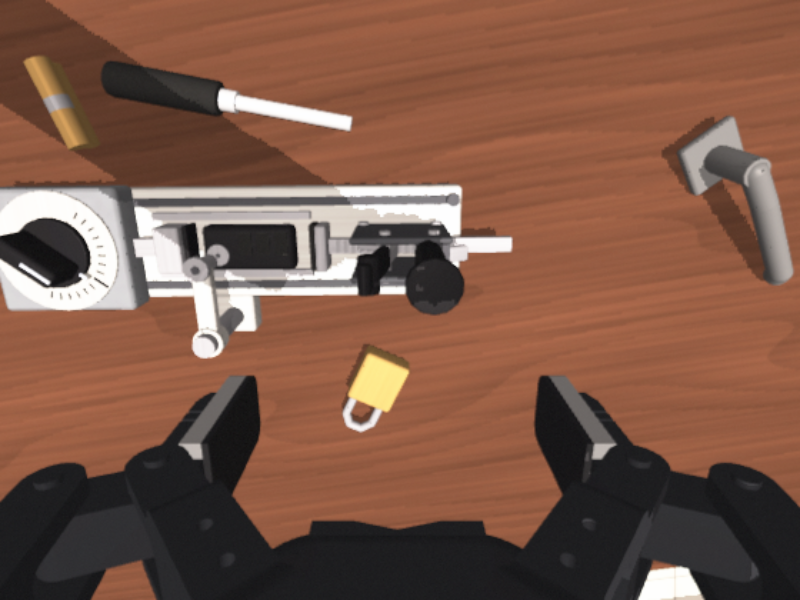

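Run:
```python
from h import *
f=np.load('pics/w3.npz'); K,R,t=wcam(f['p'],f['q']); X=jinv(cloud(f['d'],K,R,t))
print('cam',jinv((-R.T@t)[None])[0].round(3))
n=(abs(X[...,0])<.03)&(X[...,1]>.095)&(X[...,1]<.19)
for z in np.arange(.09,.16,.004):
    m=n&(abs(X[...,2]-z)<.002)
    for lo,hi,nm in [(.136,.19,'handle'),(.095,.136,'trig')]:
        P=X[m&(X[...,1]>lo)&(X[...,1]<hi)]
        if len(P)>3: print(nm,round(z,3),len(P),'x',P[:,0].min().round(4),P[:,0].max().round(4),'y',P[:,1].min().round(4),P[:,1].max().round(4))
# scene view, too
g=np.load('pics/scene0.npz'); c=vision.camera_info('scene'); X=jinv(cloud(g['d'],c['mtx'],c['R'],c['t']))
n=(abs(X[...,0])<.03)&(X[...,1]>.137)&(X[...,1]<.19)
for z in np.arange(.09,.16,.004):
    P=X[n&(abs(X[...,2]-z)<.002)]
    if len(P)>3: print('scene',round(z,3),len(P),'x',P[:,0].min().round(4),P[:,0].max().round(4),'y',P[:,1].min().round(4),P[:,1].max().round(4))
```

```text
cam [-0.074  0.134  0.403]
handle 0.09 216 x -0.018 0.0138 y 0.1363 0.1698
trig 0.09 296 x -0.0178 0.014 y 0.1008 0.1353
handle 0.094 6 x -0.0168 -0.0149 y 0.1485 0.1589
trig 0.094 22 x -0.0145 0.011 y 0.1116 0.1334
handle 0.098 14 x -0.0167 -0.011 y 0.1446 0.1605
trig 0.098 14 x -0.0105 0.004 y 0.1185 0.1249
handle 0.102 17 x -0.0165 -0.0109 y 0.1445 0.1612
trig 0.102 26 x -0.0106 0.0068 y 0.1177 0.1241
handle 0.106 19 x -0.0168 -0.0034 y 0.1443 0.1579
trig 0.106 18 x -0.0106 0.0061 y 0.1188 0.1233
handle 0.11 19 x -0.017 -0.0123 y 0.1452 0.1605
trig 0.11 19 x -0.0104 0.0041 y 0.1199 0.1226
handle 0.114 17 x -0.017 -0.0121 y 0.145 0.1601
handle 0.118 18 x -0.0168 -0.0116 y 0.1448 0.1607
handle 0.122 18 x -0.0169 -0.0112 y 0.1447 0.1602
trig 0.122 10 x -0.0136 -0.0133 y 0.1118 0.1197
handle 0.126 18 x -0.017 -0.011 y 0.1446 0.1608
trig 0.126 36 x -0.0135 0.01 y 0.1094 0.1223
handle 0.13 24 x -0.0169 -0.0101 y 0.1444 0.1611
trig 0.13 141 x -0.0138 0.0104 y 0.1097 0.1222
handle 0.134 22 x -0.0169 -0.012 y 0.145 0.16
trig 0.134 60 x -0.0131 0.0099 y 0.1117 0.1198
handle 0.138 19 x -0.01
[... 458 characters left out ...]
0.102 20 x -0.0107 0.0142 y 0.1544 0.1631
scene 0.106 14 x -0.01 0.0147 y 0.1552 0.1628
scene 0.11 15 x -0.0095 0.0147 y 0.1537 0.1637
scene 0.114 14 x -0.0121 0.0142 y 0.1533 0.1634
scene 0.118 17 x -0.0122 0.0152 y 0.1534 0.1637
scene 0.122 21 x -0.0119 0.0146 y 0.1532 0.1631
scene 0.126 19 x -0.0114 0.0144 y 0.1524 0.1635
scene 0.13 14 x -0.0078 0.015 y 0.1536 0.1634
scene 0.134 16 x -0.0113 0.0154 y 0.1515 0.1636
scene 0.138 22 x -0.0112 0.0141 y 0.1544 0.1649
scene 0.142 15 x -0.0098 0.0139 y 0.155 0.1634
scene 0.146 6 x 0.0042 0.0142 y 0.1554 0.1636
scene 0.15 4 x -0.0106 0.0137 y 0.1594 0.1662
scene 0.154 74 x -0.0158 0.0161 y 0.1408 0.17
scene 0.158 84 x -0.0137 0.016 y 0.1384 0.1697
```

The handle has a cap (z 0.147–0.155 m, 32 mm across), so I'll keep the pads below it: TCP z 0.099 m, centred at jig y = 0.1455 m.

Run:
```python
from h import *
ctrl.movel(jp(-.002,.1455,.22),QG,max_speed=.2)
ctrl.movel(jp(-.002,.1455,.13),QG,max_speed=.1); s=st('mid')
if np.abs(s['contact_force']).max()<4:
    ctrl.movel(jp(-.002,.1455,.099),QG,max_speed=.08); s=st('down'); print(jinv(s['tcp_pos'][None]).round(4))
    ctrl.close_gripper(20); s=st('squeezed'); print(jinv(s['tcp_pos'][None]).round(4))
    im,d=vision.grab_frame('wrist'); cv2.imwrite('pics/w4.png',cv2.resize(im,(800,600)))
    ctrl.ungrasp(); st('open')
```

```text
mid t12.02 p [0.5456 0.1324 0.1306] yaw 170.65 F [-0.9 -0.6  0.6] M [-0.06  0.05  0.03] w 0.0856
down t12.56 p [0.545  0.1322 0.0986] yaw 170.67 F [-0.4  0.   1.2] M [-0.    0.01 -0.03] w 0.0855
[[-0.0022  0.1456  0.0986]]
squeezed t13.07 p [0.5456 0.132  0.0997] yaw 170.65 F [ 0.3 -1.3  6.6] M [-0.89  0.19  0.18] w 0.0365
[[-0.0016  0.1454  0.0997]]
open t13.66 p [0.5452 0.1322 0.0989] yaw 170.66 F [0.5 0.3 0.1] M [0.04 0.05 0.07] w 0.0853
```

View pics/w4.png

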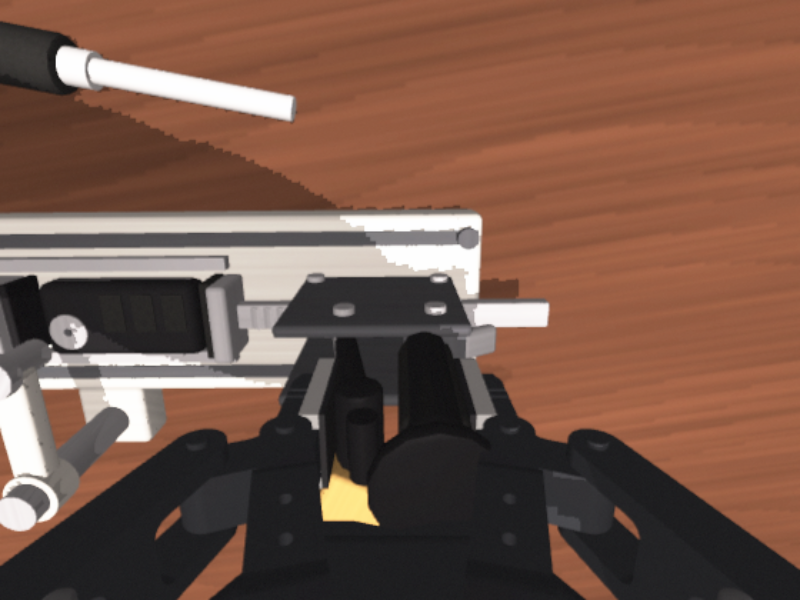

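The wrist view shows trigger and handle between the pads at full stroke (36.5 mm). The jaw pad is at (205,315), the fob from 45 to 205, and the stop at (15,310). I'll keep pumping until the trigger stops part way.

```bash
cat > jaw.py <<'E'
from h import *
def look(fn=None):
    s=get_state(); im,d=vision.grab_frame('wrist'); K,R,t=wcam(s['tcp_pos'],s['eef_rot']); X=jinv(cloud(d,K,R,t))
    o={}
    for k in ['fob']:
        r=models.masks_of('wrist',k)
        if r: o[k]=np.nanpercentile(X[r[0]['mask']][:,1],[3,97]).round(4)
    # jaw plate top: z above the fob, in x strip
    m=(abs(X[...,0])<.016)&(X[...,2]>.042)&(X[...,2]<.062)&(X[...,1]>.02)&(X[...,1]<.1)
    if m.sum()>20: o['jawtop']=np.percentile(X[m][:,1],[2,98]).round(4)
    print(o)
    if fn: cv2.imwrite(fn,cv2.resize(im,(800,600)))
E
python3 - <<'E'
from jaw import *
ctrl.pause(.3); look()
for i in range(5):
    ctrl.close_gripper(20); s=st('stroke %d'%(i+2))
    look()
    if s['width']>.0395 or i==4: break
    ctrl.ungrasp(); ctrl.pause(.25)
look('pics/w5.png'); st('end')
E
```

```text
{'fob': array([-0.015 ,  0.0512]), 'jawtop': array([0.0571, 0.0707])}
stroke 2 t14.57 p [0.5454 0.1319 0.0993] yaw 170.65 F [-0.5 -1.6  3.9] M [-0.91  0.19  0.03] w 0.0362
{'fob': array([-0.0169,  0.0464]), 'jawtop': array([0.0513, 0.0648])}
stroke 3 t15.98 p [0.5454 0.1319 0.0993] yaw 170.66 F [-0.2 -1.3  4. ] M [-0.91  0.25  0.09] w 0.0368
{'fob': array([-0.022 ,  0.0405]), 'jawtop': array([0.0452, 0.0589])}
stroke 4 t17.39 p [0.545  0.1295 0.0991] yaw 170.57 F [-1.8 -7.7  6.3] M [-1.75  0.45  0.15] w 0.0418
{'fob': array([-0.0231,  0.0393]), 'jawtop': array([0.0441, 0.0577])}
{'fob': array([-0.0231,  0.0394]), 'jawtop': array([0.0442, 0.0577])}
end t17.59 p [0.545  0.1295 0.0991] yaw 170.57 F [-2.  -7.3  6.8] M [-1.71  0.4   0.16] w 0.0416
```

View pics/w5.png

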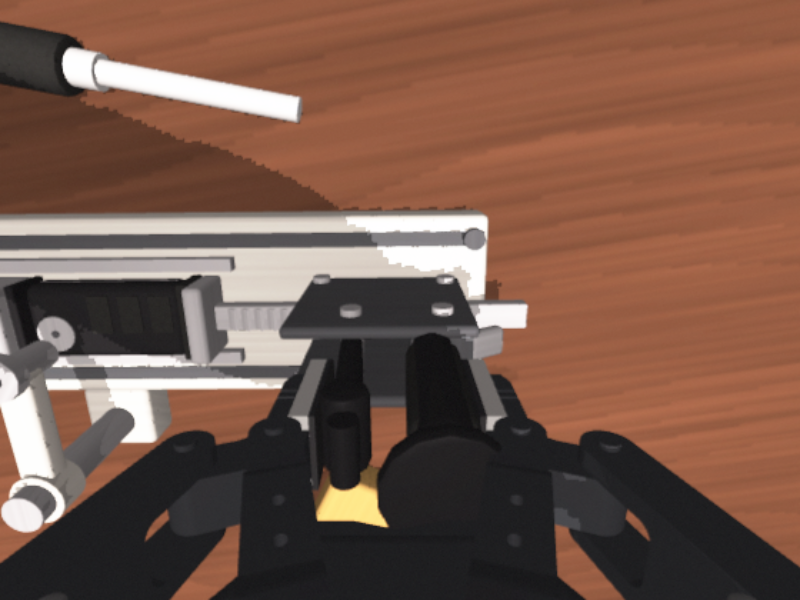

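The trigger stopped part way at 41.7 mm with the jaw face at y ≈ 44 mm. That equals the stop face (-28 mm) plus the 72 mm fob, and in the picture the fob (30–185, 315) fills the gap between stop and jaw. I'll check that the grip stays steady, then hand in.

Run:
```python
from jaw import *
ctrl.pause(.8); s=st('hold'); look()
if .039<s['width']<.046: ticket.close_job(); print('closed')
```

```text
hold t18.39 p [0.545  0.1295 0.0991] yaw 170.57 F [-1.8 -7.1  7.1] M [-1.68  0.49  0.1 ] w 0.0413
{'fob': array([-0.0234,  0.0396]), 'jawtop': array([0.0442, 0.0577])}
the job is handed in; nothing more can be done
closed
```

The dial is set, the fob is clamped against the stop, and the job is handed in with the trigger still squeezed. It took about 18 s of the 67 s allowed.

- **Dial:** I turned the pointer knob clockwise to the long line. After letting go, the pointer measured 42.3° and the line 42.2°. I didn't photograph the knob again after pumping the clamp, but nothing went near it.
- **Clamp:** It took four strokes at a 20 N grip. The first three ran the full stroke, and on the fourth the trigger stopped part way, at a 41.7 mm span. The jaw face was then at y ≈ 44 mm, which matches the stop at −28 mm plus the 72 mm fob. In the wrist picture the fob filled the gap between jaw and stop.
- **Last check:** After holding for 0.8 s, the jaw and fob had not moved. The span had eased slightly, to 41.3 mm.
- **Not fully certain:** While holding, the wrist carried about 7 N sideways, because the arm had given about 2.4 mm and both fingers now bear. The squeeze on the trigger may therefore be a few newtons off 20 N. I estimate the jaw force at 30 to 45 N, well under the 80 N that cracks the shell, but I couldn't measure it directly.
- **Other things on the bench:** None of the arm's moves went near them, but I took no final overview picture to confirm they stayed put.

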